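# Mount the rod in the bench centres and hold the sprung lamp lid at the red flag

## Task

Get the gauge ready for a shadow reading: lay the steel rod in the gauge's two V rests and slide the tailstock up by its black knob until the rod is located between both centre points. Then, with the rod mounted, lift the sprung lid of the lamp housing by its bar handle until its yellow flag is level with the red flag, and hold it there: the program finishes while the gripper still holds the lid up. Do not shift the red flag or disturb the beaker and the two bottles.

Things in the scene. Friction and masses are not known exactly. Their poses are not given: they have to be found in the camera images.
- rod_center (a point): Centre of the loose steel rod with brass ends, 16 mm diameter, 120 mm long, about 0.16 kg; y axis along the rod. Both ends alike: a hole 9 mm wide, 10 mm deep. Starts lying level in two V rests of a fixed wooden stand (60 x 130 mm), its centre 60 mm above the worktop. The rests are 8 mm thick, 45 mm either side of the middle; between them fingers have 50 mm of room below the rod's centre.
- gauge: The fixed gauge; origin on the worktop, x level and away from its front, y to its left, z up. The mounted rod lies along y at x -70, z 80 mm. Blue headstock at the right: y -108 to -72, top z 100 mm; its centre point has its tip at y -52 and shoulder at y -60 mm. Base below the rod: top at z 28 mm. Lamp housing behind: x -11 to 105, y -55 to 55 mm, lid on top at z 60 mm.
- seat (a point): Where the rod's centre lies once held between the centres: gauge x -70, y 0, z 80 mm; axes as the gauge's. It counts within 6 mm.
- rest (a point): Where to lower the rod's centre into the two V rests: gauge x -70, y 24, z 80 mm; about 14 mm of play either way along y before an end meets a centre point. The aluminium rests (90 degree V, open upward, 8 mm thick) are at gauge y -28 and 50 mm and carry the rod right on the centres' axis. Axes as the gauge's.
- tailstock (a joint): Travel in m of the blue tailstock (at the left) towards the headstock, along gauge -y. Starts at 0 to 0.010, stop at 0.062; takes about 2.5 N to slide and stays where left. Tip of its point: gauge y 110 mm minus travel; shoulder 8 mm behind it. It pushes the rod along the rests; at 0.058 the rod sits against both shoulders, a point in each end hole; 0.053 or more counts.
- tail_knob (a point): Centre of the upright round black knob on the tailstock, 20 mm diameter, 28 mm high, 116 mm above the worktop, right above the rod's axis; moves with the tailstock. The block below it is 30 mm long along the slide, 44 mm across, its top 20 mm below this point.
- lid (a joint): Opening angle of the white lid in rad: 0 = shut, grows as its front edge (nearest the robot) rises; hinged at the far edge. A spring shuts it: lifting at the handle takes about 2 N at first and about 4 N at 0.8 rad. It falls shut when let go.
- lid_handle (a point): Middle of the round steel bar handle near the lid's front edge: bar 10 mm diameter, 68 mm long between two posts, level, along the hinge line (gauge y), 34 mm above the lid's upper face, so fingers can go either side of it. In the lid's frame 106 mm in front of the hinge line and 36 mm above it (shut: gauge x -1, y 0, z 94 mm).
- lid_hinge (a point): Middle of the lid's hinge line (gauge x 105, y 0, z 58 mm), which runs along gauge y. Axes turn with the lid and agree with the gauge's when shut.
- lid_flag (a point): Yellow flag on the lid's right side, 12 x 16 x 4 mm, 98 mm in front of the hinge line; axes turn with the lid.
- mark_flag (a point): Red flag, 12 x 20 x 4 mm, on a dark arm right of the lid, 98 mm in front of the same hinge line; it marks the angle wanted. Axes turn with the arm; at the marked angle the two flags are level, side by side.
- mark (a joint): Angle in rad of the red flag's arm about the lid's hinge line, counted like the lid's: the lid is to be held at this value. Set anew each time, 0.40 to 0.80; stays unless knocked.
- beaker: Glass beaker, 80 mm wide, 108 mm high, bystander at the back; origin under its centre.
- buffer: White bottle with red cap, 38 x 38 x 88 mm, bystander right of the gauge; origin under its centre. To its right a fixed monitor, 390 mm tall, stands between the gauge and the arm's start: pass over or well in front of it.
- bottle: Clear bottle with blue cap, 56 mm wide, 104 mm high, bystander at the left; origin under its centre.

How it is judged:
By the outcome, as a careful person would: the job done as asked, in the order asked, and still so for the second after the job is handed in, while the arm keeps its last pose, push and grip.
It also fails if it takes over 64 s, if anything falls off the work surface, if the arm or the gripper's body presses on something with over 40 N, if the wrist force passes 120 N, or if a joint passes its speed limit or range.

## Robot

A 7-joint arm with a two-finger parallel gripper is mounted at the origin on a cart in front of the work surface, level with it; the furniture and walls round the work are solid. World frame = base frame: x ahead of the robot, y to its left, z up, the work surface at z = 0. Lengths are in mm, angles in rad, forces in N, time in s.
With the tool pointing down it reaches from about 425 to 875 mm from the base axis. Payload 8.4 kg.
Tool frame: the origin (TCP) lies at the very end of the fingers, on their centre line; the grasp point (between the pads) lies 19 mm behind it; z points along the fingers, y is the line along which they close (so a half turn about z gives the same grasp; the last joint's range is limited). The gripper opens to 85 mm and grips with 20 to 120 N. Pads are 22 mm wide; open, the fingers measure 114 mm over their backs; the gripper's body (76 mm by 85 mm) begins 54 mm behind the grasp point. The pads swing forward as they close: fully open they stand 13 mm farther back than shut.
Start: joints at [-1.345, 0.333, 0.04, 1.465, -0.013, 1.343, -0.059], TCP at [207.428, 615.985, 231.308] pointing down, gripper open.
Joint ranges: [-2.58, 2.58], [-0.38, 2.09], [-1.3, 1.39], [0.25, 2.4], [-1.5, 4.64], [0.08, 2.09], [-2.65, 2.65]. Speed limits (rad/s): [2.22, 2.22, 2.79, 2.79, 3.14, 3.14, 3.14].

## Interface

Orientations are given as a 3x3 rotation matrix whose columns are the frame's x, y, z axes.
In Python, from workcell import observe, camera, finish_job gives the robot as it stands.
- The arm moves only by the tool drive_tool, never from a script. Its argument "steps" is a list of rows, each an object of numbers: "gripper": the closure, from 0 (fully open) to 1 (shut); "x", "y", "z": the shift along the tool's x, y, z in mm; "roll": the turn about the tool's z in degrees. A call has 1 to 5 rows; each row shifts and turns the commanded pose from where the row before left it, along the tool's axes as they then stand; what a row does not reach is not made up. A row lasts 1/8 s, in which the tool goes at most 62.5 mm and 10.7 degrees, less where a joint would pass 70% of its speed; a pose out of reach is approached as far as the arm can. A call is refused whole if a number of a shift passes 62.5 or a number of a turn 10.7, either way. A call with a gripper value outside its range is refused whole. The fingers move at their own pace and stop on an object; "force" is the grip in N (left out, the last holds). Time passes only in rows, so rows that do not move let the fingers close. It gives the time, the measured TCP pose, the force, the opening and the grip force at its end, in the units of the state.
- observe(): the state, without advancing time (a new reading comes with each control period).
- camera(name): name is "scene" or "top"; returns a dict with "color" (480x640x3 uint8, red, green, blue), "K" (3x3 intrinsics, pixels), "k1" (the pictures are not rectified: a ray, as slopes to the right and down, at radius r is drawn at 1 + k1 r^2 times it, then the intrinsics apply), "R" (3x3) and "t" (3): a world point X has camera coordinates R X + t. Camera axes: x right, y down, z forward; pixel columns grow to the right and rows downward; lengths in mm; the calibration is good to about 2 mm. A picture is of the moment at which its call begins. There is no depth.
- finish_job(): hands the job in; it is judged then, once.
The state is a dict: "t": time; "joint_pos": joint angles; "joint_vel": joint speeds; "effort": joint torques, N m; "tool_pos": TCP position; "eef_rot": TCP orientation; "force": force on the tool from outside, world axes, zero at the start; "moment": the same for the moment, N m; "grip_width": opening from 0.0 (shut) to 1.0 (fully open); "gripper_force": force on a finger pad.
Only numpy, scipy, OpenCV 4.12 (cv2) and the standard library are available. Lean on these libraries where they do the work, as an engineer would, in place of code of your own. Each camera call takes 0.05 s, during which the arm holds its last target. There are 200 camera calls.

## Working session

There is one attempt and no reset: what is moved stays moved. The work goes in short steps, Python scripts to look and compute and a tool call to move; the robot and the scene stay as the last step left them, time stands still between calls to the robot, and variables do not carry over. Pictures are saved under pics/ and viewed, at most 11 in all, crops included, and the job is handed in when it is done.

Besides the shell and the picture viewer there is one more tool, called after "Call:" as name([rows], argument=value, ...), one row to a line, values as JSON. drive_tool: Moves the arm, as the interface text tells. Its arguments: {"type":"object","properties":{"steps":{"type":"array"},"force":{"type":"number"}},"required":["steps"]}

```bash
mkdir -p pics; python3 - <<'E'
from workcell import observe,camera
import cv2,numpy as np
s=observe();print(s)
for n in("scene","top"):
    c=camera(n);cv2.imwrite(f"pics/{n}0.png",c["color"][:,:,::-1]);print(n,c["K"],c["k1"],c["R"],c["t"])
E
```

```text
{'t': 0.0, 'joint_pos': array([-1.34515279,  0.33392966,  0.03989585,  1.46628558, -0.01343155,
        1.34330701, -0.05847836]), 'joint_vel': array([ 1.41288309e-03, -4.47390831e-04,  2.35396276e-05, -7.73666051e-04,
        9.25559651e-05, -8.32257092e-04, -1.14280722e-03]), 'effort': array([-3.92681250e-04, -6.58539534e+01,  1.36514671e+00, -4.05566525e+01,
        1.67579058e-02,  1.26681369e-02, -6.74370767e-05]), 'tool_pos': array([207.3357744 , 615.55325694, 230.40244229]), 'eef_rot': array([[-9.47693111e-01,  3.19182658e-01, -4.44910129e-04],
       [ 3.19182956e-01,  9.47691760e-01, -1.60264955e-03],
       [-8.99002785e-05, -1.66082766e-03, -9.99998617e-01]]), 'force': array([-0.62966184, -0.41451303, -0.66542357]), 'moment': array([-0.04715311,  0.04531381, -0.00617352]), 'gripper_force': 0.0, 'grip_width': 0.999733839901631}
scene [[448.80936071   0.         317.74339592]
 [  0.         448.80936071 234.9481014 ]
 [  0.           0.           1.        ]] -0.06066036819055632 [[-0.56115613 -0.82770158 -0.00372551]
 [-0.46306678  0.31766931 -0.82743904]
 [ 0.68605608 -0.46259734 -0.56154319]] [385.29996324 347.83474057 529.07242409]
top [[453.66061419   0.         319.17438609]
 [  0.         453.66061419 238.17451827]
 [  0.           0.           1.        ]] -0.04820608598328989 [[-0.00130662 -0.9997006   0.02443355]
 [-0.9923953  -0.0017111  -0.12307982]
 [ 0.12308478 -0.02440856 -0.99209594]] [ 45.00809964 593.62908512 881.09926438]
```

View pics/scene0.png

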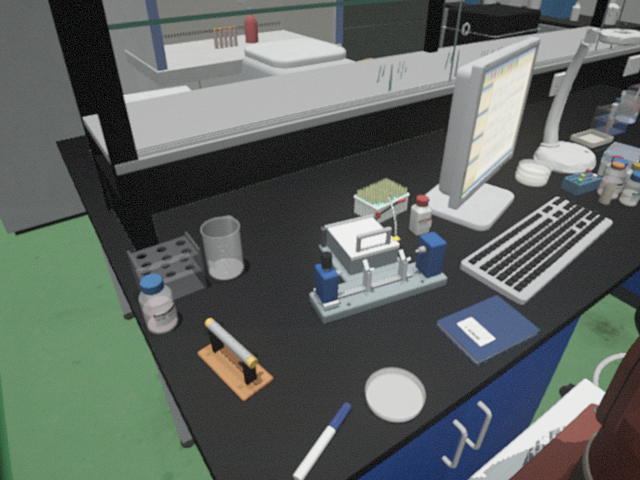

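View pics/top0.png

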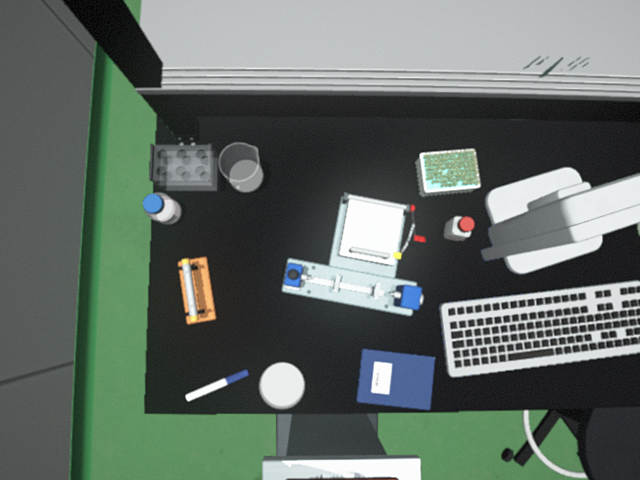

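Scene view: rod stand at about (235,350), gauge about (380,270), lid handle (375,240), yellow flag (396,240). Top view: rod from (184,262) to (195,320), knob (293,273), headstock (410,297), flags yellow (397,255) and red (420,239). I'll enlarge crops for pixel readings.

```bash
cat > h.py <<'E'
from workcell import observe,camera
import cv2,numpy as np
from scipy.optimize import least_squares
def proj(c,X):
    p=np.atleast_2d(X)@c["R"].T+c["t"]
    return cv2.projectPoints(p.reshape(-1,1,3),np.zeros(3),np.zeros(3),c["K"],np.array([c["k1"],0,0,0.]))[0].reshape(-1,2)
def ray(c,uv):
    n=cv2.undistortPoints(np.array([[uv]],float),c["K"],np.array([c["k1"],0,0,0.]))[0,0]
    return -c["R"].T@c["t"], c["R"].T@np.array([n[0],n[1],1])
def atz(c,uv,z):
    o,d=ray(c,uv); return o+d*(z-o[2])/d[2]
def tri(obs):  # [(cam,uv),...]
    A=0;b=0
    for c,uv in obs:
        o,d=ray(c,uv);d=d/np.linalg.norm(d);P=np.eye(3)-np.outer(d,d);A=A+P;b=b+P@o
    return np.linalg.solve(A,b)
def G(g,p): # gauge (x,y,yaw) -> world
    c,s=np.cos(g[2]),np.sin(g[2]);p=np.atleast_2d(p)
    return np.c_[g[0]+c*p[:,0]-s*p[:,1],g[1]+s*p[:,0]+c*p[:,1],p[:,2]]
def crop(c,x,y,w,h,k,name):
    cv2.imwrite(f"pics/{name}.png",cv2.resize(c["color"][y:y+h,x:x+w,::-1],None,fx=k,fy=k,interpolation=cv2.INTER_CUBIC))
E
python3 - <<'E'
from h import *
s=camera("scene");t=camera("top")
# top: gauge 160x150 at x4.8 ; 
crop(t,275,185,160,135,5,"tg"); crop(s,300,190,160,135,5,"sg")
a=cv2.resize(t["color"][250:330,165:225,::-1],None,fx=6,fy=6,interpolation=cv2.INTER_CUBIC)
b=cv2.resize(s["color"][310:400,190:280,::-1],None,fx=4.8,fy=5.3333,interpolation=cv2.INTER_CUBIC)
cv2.imwrite("pics/rod.png",np.hstack([a,b[:480]]));print(a.shape,b.shape)
print(atz(t,(190,291),60),atz(t,(352,285),28),atz(t,(293,273),130))
E
```

```text
(480, 360, 3) (480, 432, 3)
[487.1644899  296.02708419  60.        ] [499.46880486 -21.24730722  28.        ] [518.92201362  94.50233408 130.        ]
```

View pics/tg.png

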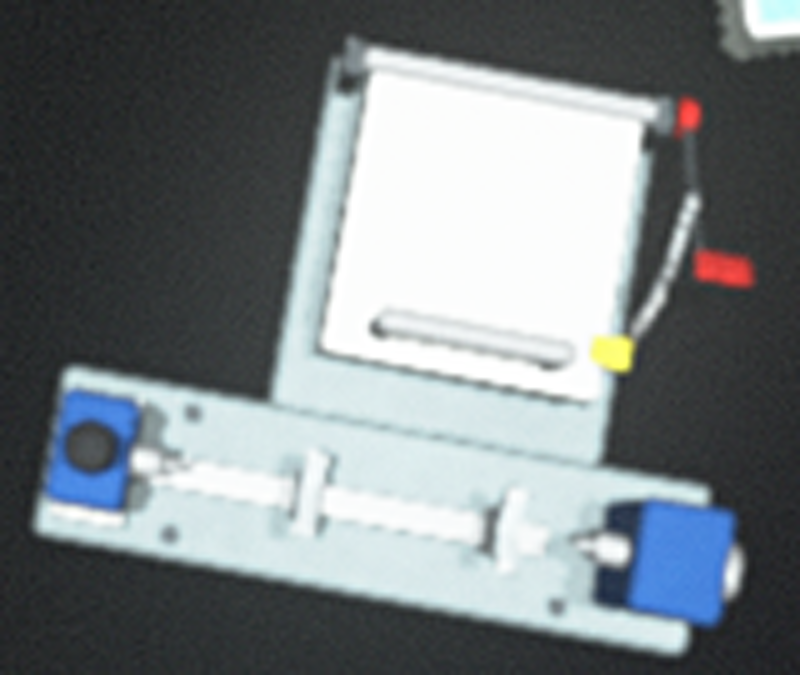

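View pics/sg.png

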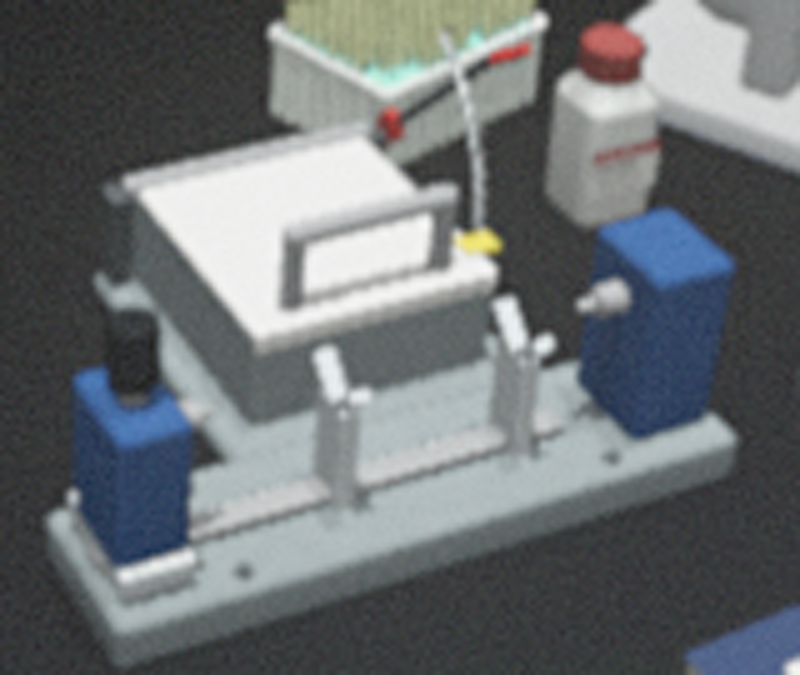

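View pics/rod.png

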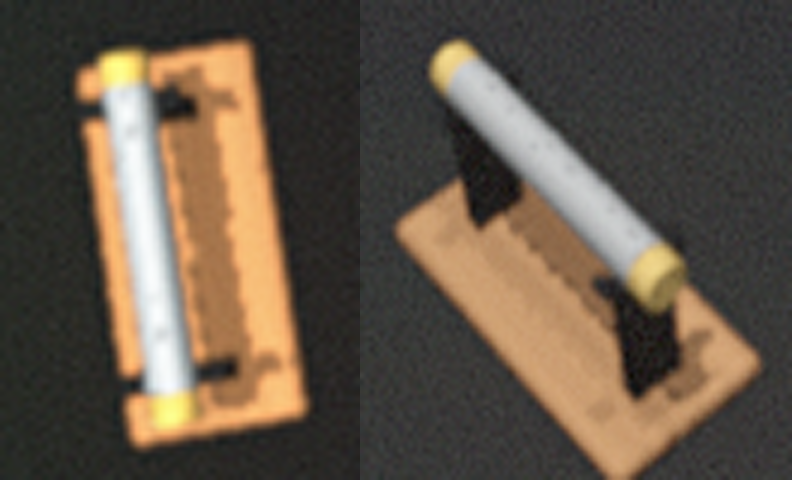

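Crops show (crop pixels): knob top (92,447), headstock top centre (682,562), handle from (380,324) to (572,355), red flag (725,268), yellow (612,353) in top. In scene: handle (290,238)-(448,190), red flag (510,52), yellow (480,242), headstock tip (580,305). Rod: ends (122,50) and (175,428).

```bash
cat > m.py <<'E'
from h import *
s=camera("scene");t=camera("top")
T=lambda u,v,k=5,x=275,y=185:(x+(u+.5)/k-.5,y+(v+.5)/k-.5)
S=lambda u,v:T(u,v,5,300,190)
obs=[(t,T(475,339),(-1,0,97)),(t,T(682,562),(-70,-90,100)),(t,T(582,542),(-70,-52,80)),(t,T(312,490),(-70,50,85)),(t,T(512,528),(-70,-28,85)),
(s,S(290,238),(-1,34,94)),(s,S(448,190),(-1,-34,94)),(s,S(578,305),(-70,-52,80)),(s,S(668,248),(-70,-90,100))]
def f(g): return np.concatenate([proj(c,G(g,p)[0])[0]-uv for c,uv,p in obs])
r=least_squares(f,[560,-30,-.2],x_scale=[10,10,.1],loss="soft_l1");g=r.x
print("gauge",g,np.round(f(g).reshape(-1,2),1).tolist())
np.save("g.npy",g)
loc=lambda X:(G([0,0,-g[2]],X-np.r_[g[0],g[1],0]))[0]
for n,a,b in(("red",(725,268),(510,52)),("yel",(612,353),(480,242)),("knobtop",(92,447),(132,318))):
    X=tri([(t,T(*a)),(s,S(*b))]);L=loc(X);print(n,X,L,"ang",np.arctan2(L[2]-58,105-L[0]))
R=lambda u,v:T(u,v,6,165,250)
Q=lambda u,v:(190+(u-360)/4.8,310+v/5.3333)
e1=atz(t,R(122,48),66);e2=atz(t,R(175,430),66);print("rod ends",e1,e2,(e1+e2)/2,np.linalg.norm(e1-e2),"yaw",np.arctan2(-(e1-e2)[0],(e1-e2)[1]))
print("rod tri",tri([(t,R(148,238)),(s,Q(556,165))]))
for n in("rest","seat"): print(n,G(g,(-70,24 if n=="rest" else 0,80)))
print("handle",G(g,(-1,0,94)))
E
python3 m.py
```

```text
gauge [ 5.61467517e+02 -4.92722326e+01 -1.89357628e-01] [[0.3, -0.7], [0.0, -0.2], [-1.8, 0.1], [-0.2, 0.4], [0.2, 0.5], [1.2, -0.9], [-0.2, 1.0], [-0.1, 0.2], [-0.2, -1.5]]
red [ 581.96996557 -136.90701774  128.84415739] [ 36.63129887 -82.20920821 128.84415739] ang 0.8031780971672111
yel [ 557.27820389 -107.61480938   59.54526335] [  6.86727871 -58.08826981  59.54526335] ang 0.015745366407494483
knobtop [517.8500594   95.41156857 129.36422968] [-70.07135941 133.88760025 129.36422968] ang 0.3870660770408324
rod ends [551.53332588 306.37838362  66.        ] [429.66816639 285.61821087  66.        ] [490.60074613 295.99829724  66.        ] 123.62079869910481 yaw -1.402062488919473
rod tri [490.22488674 296.8434198   60.89707107]
rest [[497.23621529 -12.52526116  80.        ]]
seat [[492.71874224 -36.09626956  80.        ]]
handle [[560.48539141 -49.08400457  94.        ]]
```

Call:
drive_tool([
  {"gripper": 0.3,"x": -40,"y": -23},
  {"x": -40,"y": -23},
  {"x": -40,"y": -23},
  {"x": -40,"y": -23},
  {"x": -40,"y": -23},
])

```text
$.steps[0]: bad value
```

Call:
drive_tool([
  {"gripper": 0.3,"x": -40,"y": -23,"z": 0,"roll": 0},
  {"gripper": 0.3,"x": -40,"y": -23,"z": 0,"roll": 0},
  {"gripper": 0.3,"x": -40,"y": -23,"z": 0,"roll": 0},
  {"gripper": 0.3,"x": -40,"y": -23,"z": 0,"roll": 0},
  {"gripper": 0.3,"x": -40,"y": -23,"z": 0,"roll": 0},
])

```text
t: 0.92
tool_pos: [361.2, 441.9, 231.4]
eef_rot: [[-0.948, 0.319, 0.0], [0.319, 0.948, 0.0], [-0.0, 0.0, -1.0]]
force: [0.6, 0.5, -1.0]
grip_width: 0.695
gripper_force: 0.0
```

Call:
drive_tool([
  {"gripper": 0.3,"x": -42,"y": -24,"z": 0,"roll": 0},
  {"gripper": 0.3,"x": -42,"y": -24,"z": 0,"roll": 0},
  {"gripper": 0.3,"x": -42,"y": -24,"z": 0,"roll": 0},
  {"gripper": 0.3,"x": -42,"y": -24,"z": 40,"roll": 0},
  {"gripper": 0.3,"x": 0,"y": 0,"z": 40,"roll": -9.4},
])

```text
t: 1.55
tool_pos: [491.9, 294.7, 151.2]
eef_rot: [[-0.987, 0.164, 0.003], [0.164, 0.987, -0.0], [-0.003, 0.0, -1.0]]
force: [-0.2, -0.3, -0.2]
grip_width: 0.702
gripper_force: 0.0
```

Call:
drive_tool([
  {"gripper": 0.3,"x": 0,"y": 0,"z": 0,"roll": -9.4},
  {"gripper": 0.3,"x": 0,"y": 0,"z": 0,"roll": -9.4},
  {"gripper": 0.3,"x": 0,"y": 0,"z": 0,"roll": 0},
])

```text
t: 1.92
tool_pos: [488.7, 298.6, 151.4]
eef_rot: [[-0.986, -0.165, -0.0], [-0.165, 0.986, -0.0], [0.0, -0.0, -1.0]]
force: [0.4, -0.9, 0.3]
grip_width: 0.698
gripper_force: 0.0
```

```bash
python3 - <<'E'
from h import *
s=camera("scene");t=camera("top");o=observe()
a=cv2.resize(t["color"][220:340,130:250,::-1],None,fx=3.3,fy=4);b=cv2.resize(s["color"][280:400,180:300,::-1],None,fx=3.3,fy=4)
cv2.imwrite("pics/r1.png",np.hstack([a,b]));print(o["tool_pos"],o["eef_rot"][:,1],o["joint_pos"],o["t"],proj(t,o["tool_pos"]),proj(s,o["tool_pos"]))
E
```

```text
[488.7699152  298.70115557 151.58412326] [-1.62680066e-01  9.86678870e-01  6.32618615e-05] [-0.82383693  0.23354661  0.22872931  1.76897614 -0.0576549   1.1454482
  1.15689766] 2.025 [[174.9292122  289.65036074]] [[222.37231206 298.37466936]]
```

View pics/r1.png

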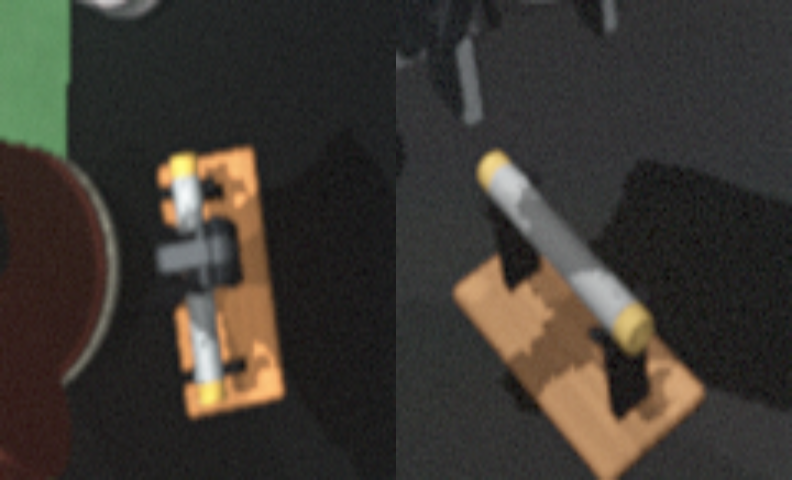

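The fingers straddle the rod as computed: tips at about (470,120) and (610,30) in the right half, with the TCP projected midway between them. Now I'll lower, grip and lift.

Call:
drive_tool([
  {"gripper": 0.3,"x": -1.3,"y": -2.4,"z": 35,"roll": 0},
  {"gripper": 0.3,"x": 0,"y": 0,"z": 35,"roll": 0},
  {"gripper": 0.3,"x": 0,"y": 0,"z": 25,"roll": 0},
  {"gripper": 0.3,"x": 0,"y": 0,"z": 14,"roll": 0},
  {"gripper": 0.6,"x": 0,"y": 0,"z": 0,"roll": 0},
])

```text
t: 2.65
tool_pos: [490.0, 296.4, 42.0]
eef_rot: [[-0.986, -0.165, -0.001], [-0.165, 0.986, -0.001], [0.001, -0.001, -1.0]]
force: [0.7, 0.3, 0.2]
grip_width: 0.5
gripper_force: 0.0
```

Call:
drive_tool([
  {"gripper": 1,"x": 0,"y": 0,"z": 0,"roll": 0},
  {"gripper": 1,"x": 0,"y": 0,"z": 0,"roll": 0},
  {"gripper": 1,"x": 0,"y": 0,"z": 0,"roll": 0},
  {"gripper": 1,"x": 0,"y": 0,"z": 0,"roll": 0},
], force=50)

```text
t: 3.15
tool_pos: [491.1, 297.0, 43.7]
eef_rot: [[-0.986, -0.166, 0.002], [-0.166, 0.986, 0.001], [-0.002, 0.001, -1.0]]
force: [-0.4, -1.0, 7.1]
grip_width: 0.169
gripper_force: 48.9
```

Call:
drive_tool([
  {"gripper": 1,"x": 0,"y": 0,"z": -20,"roll": 0},
  {"gripper": 1,"x": 0,"y": 0,"z": -35,"roll": 0},
  {"gripper": 1,"x": 0,"y": 0,"z": -40,"roll": 0},
  {"gripper": 1,"x": 0,"y": 0,"z": -40,"roll": 0},
  {"gripper": 1,"x": 0,"y": 0,"z": 0,"roll": 0},
])

```text
t: 3.78
tool_pos: [491.9, 297.5, 180.9]
eef_rot: [[-0.986, -0.166, 0.005], [-0.166, 0.986, 0.004], [-0.005, 0.003, -1.0]]
force: [-0.2, -0.4, -2.7]
grip_width: 0.169
gripper_force: 49.0
```

Call:
drive_tool([
  {"gripper": 1,"x": 6.5,"y": -43.7,"z": 0,"roll": 0},
  {"gripper": 1,"x": 6.5,"y": -43.7,"z": 0,"roll": 0},
  {"gripper": 1,"x": 6.5,"y": -43.7,"z": 0,"roll": 0},
  {"gripper": 1,"x": 6.5,"y": -43.7,"z": 0,"roll": 0},
  {"gripper": 1,"x": 6.5,"y": -43.7,"z": 0,"roll": 0},
])

```text
t: 4.4
tool_pos: [493.9, 74.2, 176.3]
eef_rot: [[-0.986, -0.167, -0.001], [-0.167, 0.986, -0.0], [0.002, -0.0, -1.0]]
force: [-0.2, -0.1, -1.8]
grip_width: 0.165
gripper_force: 49.0
```

Call:
drive_tool([
  {"gripper": 1,"x": 6.5,"y": -43.7,"z": 0,"roll": 0},
  {"gripper": 1,"x": 6.5,"y": -43.7,"z": 0,"roll": 0},
  {"gripper": 1,"x": 0,"y": 0,"z": 0,"roll": 10},
  {"gripper": 1,"x": 0,"y": 0,"z": 0,"roll": 10},
  {"gripper": 1,"x": 0,"y": 0,"z": 0,"roll": 10},
])

```text
t: 5.03
tool_pos: [495.7, -12.8, 176.3]
eef_rot: [[-0.935, 0.354, -0.002], [0.355, 0.935, -0.0], [0.002, -0.001, -1.0]]
force: [-0.5, -0.3, -1.7]
grip_width: 0.168
gripper_force: 49.2
```

Call:
drive_tool([
  {"gripper": 1,"x": 0,"y": 0,"z": 0,"roll": 10},
  {"gripper": 1,"x": 0,"y": 0,"z": 0,"roll": 10},
  {"gripper": 1,"x": 0,"y": 0,"z": 0,"roll": 10},
  {"gripper": 1,"x": 0,"y": 0,"z": 0,"roll": 10},
  {"gripper": 1,"x": 0,"y": 0,"z": 0,"roll": 10},
])

```text
t: 5.65
tool_pos: [495.7, -12.6, 176.3]
eef_rot: [[-0.33, 0.944, -0.002], [0.944, 0.33, -0.0], [0.0, -0.002, -1.0]]
force: [-1.1, 0.1, -2.3]
grip_width: 0.167
gripper_force: 49.1
```

Call:
drive_tool([
  {"gripper": 1,"x": 0,"y": 0,"z": 0,"roll": 10},
  {"gripper": 1,"x": 0,"y": 0,"z": 0,"roll": 10},
  {"gripper": 1,"x": 0,"y": 0,"z": 0,"roll": 10},
  {"gripper": 1,"x": 0,"y": 0,"z": 0,"roll": 0},
  {"gripper": 1,"x": 0,"y": 0,"z": 0,"roll": 0},
])

```text
t: 6.28
tool_pos: [496.1, -12.6, 177.0]
eef_rot: [[0.177, 0.984, -0.001], [0.984, -0.177, -0.0], [-0.0, -0.001, -1.0]]
force: [-0.2, 0.2, -2.9]
grip_width: 0.168
gripper_force: 49.0
```

```bash
python3 - <<'E'
from h import *
s=camera("scene");t=camera("top");g=np.load("g.npy");o=observe();print(o["tool_pos"],o["eef_rot"])
a=cv2.resize(t["color"][210:330,270:430,::-1],None,fx=2.5,fy=4);b=cv2.resize(s["color"][170:330,295:455,::-1],None,fx=2.5,fy=3)
im=np.hstack([a,b]);cv2.imwrite("pics/r2.png",im)
off=o["tool_pos"]+np.r_[0,0,19]
ax=o["eef_rot"][:,0]
for sgn in(1,-1):print("pred end",proj(t,off+sgn*60*ax),proj(s,off+sgn*60*ax))
print(G(g,(-70,24,80)))
E
```

```text
[496.28798647 -12.64575284 177.19589894] [[ 1.78109086e-01  9.84010633e-01 -4.76803870e-04]
 [ 9.84010711e-01 -1.78109192e-01 -1.88888102e-04]
 [-2.70791053e-04 -4.35537428e-04 -9.99999868e-01]]
pred end [[320.84708261 278.37491757]] [[354.86562752 214.17278782]]
pred end [[392.32254644 291.26123686]] [[415.39572787 199.53616981]]
[[497.23621529 -12.52526116  80.        ]]
```

View pics/r2.png

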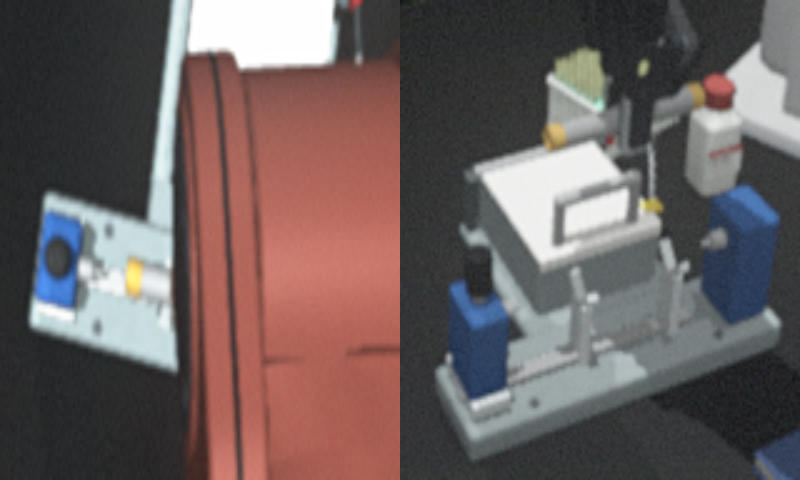

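Rod is level in the grip: left end at about (127,277) in the top half, and ends at (552,138) and (700,95) in the scene half. That is within about 2 px of the prediction, so I'll lower it.

Call:
drive_tool([
  {"gripper": 1,"x": 0.5,"y": 2,"z": 25,"roll": 0.6},
  {"gripper": 1,"x": 0,"y": 0,"z": 30,"roll": 0},
  {"gripper": 1,"x": 0,"y": 0,"z": 25,"roll": 0},
  {"gripper": 1,"x": 0,"y": 0,"z": 15,"roll": 0},
  {"gripper": 1,"x": 0,"y": 0,"z": 5,"roll": 0},
])

```text
t: 7.0
tool_pos: [498.3, -12.6, 76.9]
eef_rot: [[0.19, 0.982, -0.001], [0.982, -0.19, -0.0], [-0.001, -0.001, -1.0]]
force: [-0.8, -0.0, -1.2]
grip_width: 0.164
gripper_force: 49.1
```

Call:
drive_tool([
  {"gripper": 1,"x": 0,"y": 0,"z": 4,"roll": 0},
  {"gripper": 1,"x": 0,"y": 0,"z": 4,"roll": 0},
  {"gripper": 1,"x": 0,"y": 0,"z": 0,"roll": 0},
])

```text
t: 7.38
tool_pos: [498.6, -12.5, 69.6]
eef_rot: [[0.191, 0.982, 0.0], [0.982, -0.191, 0.0], [0.0, 0.0, -1.0]]
force: [-0.6, -0.3, -1.6]
grip_width: 0.168
gripper_force: 49.1
```

Call:
drive_tool([
  {"gripper": 1,"x": 0,"y": 0,"z": 2,"roll": 0},
  {"gripper": 1,"x": 0,"y": 0,"z": 2,"roll": 0},
  {"gripper": 1,"x": 0,"y": 0,"z": 0,"roll": 0},
])

```text
t: 7.75
tool_pos: [498.4, -12.5, 65.4]
eef_rot: [[0.191, 0.982, -0.0], [0.982, -0.191, -0.0], [-0.0, -0.0, -1.0]]
force: [-0.8, 0.2, -2.6]
grip_width: 0.163
gripper_force: 49.1
```

Call:
drive_tool([
  {"gripper": 1,"x": 0,"y": 0,"z": 2,"roll": 0},
  {"gripper": 1,"x": 0,"y": 0,"z": 0,"roll": 0},
])

```text
t: 8.0
tool_pos: [498.7, -12.4, 64.8]
eef_rot: [[0.191, 0.982, -0.0], [0.982, -0.191, 0.001], [0.001, -0.0, -1.0]]
force: [-9.0, -0.2, 18.4]
grip_width: 0.162
gripper_force: 51.2
```

Call:
drive_tool([
  {"gripper": 1,"x": 0,"y": -1,"z": 0,"roll": 0},
  {"gripper": 1,"x": 0,"y": 0,"z": 0,"roll": 0},
])

```text
t: 8.25
tool_pos: [498.1, -12.3, 64.5]
eef_rot: [[0.191, 0.982, 0.001], [0.982, -0.191, 0.001], [0.001, 0.001, -1.0]]
force: [-3.4, 0.1, 8.8]
grip_width: 0.171
gripper_force: 50.1
```

Call:
drive_tool([
  {"gripper": 0.75,"x": 0,"y": 0,"z": 0,"roll": 0},
  {"gripper": 0.65,"x": 0,"y": 0,"z": 0,"roll": 0},
  {"gripper": 0.6,"x": 0,"y": 0,"z": 0,"roll": 0},
  {"gripper": 0.6,"x": 0,"y": 0,"z": -10,"roll": 0},
  {"gripper": 0.6,"x": 0,"y": 0,"z": -20,"roll": 0},
])

```text
t: 8.88
tool_pos: [497.1, -12.4, 93.8]
eef_rot: [[0.191, 0.982, -0.001], [0.982, -0.191, -0.001], [-0.001, -0.001, -1.0]]
force: [0.0, -0.4, 0.0]
grip_width: 0.402
gripper_force: 0.0
```

Call:
drive_tool([
  {"gripper": 0.6,"x": 0,"y": 0,"z": -30,"roll": 0},
  {"gripper": 0.6,"x": 0,"y": 0,"z": -35,"roll": 0},
  {"gripper": 0.6,"x": 0,"y": 0,"z": -10,"roll": 0},
  {"gripper": 0.6,"x": 0,"y": 0,"z": 0,"roll": 0},
])

```text
t: 9.38
tool_pos: [497.9, -12.2, 169.0]
eef_rot: [[0.191, 0.982, 0.001], [0.982, -0.191, 0.0], [0.001, 0.001, -1.0]]
force: [-0.0, 0.2, 0.2]
grip_width: 0.4
gripper_force: 0.0
```

Call:
drive_tool([
  {"gripper": 0.5,"x": 35,"y": 0,"z": 0,"roll": 0},
  {"gripper": 0.5,"x": 40,"y": -1,"z": 0,"roll": 0},
  {"gripper": 0.5,"x": 34,"y": 0,"z": 0,"roll": 0},
  {"gripper": 0.5,"x": 0,"y": 0,"z": 0,"roll": 0},
])

```text
t: 9.88
tool_pos: [516.6, 97.7, 166.8]
eef_rot: [[0.187, 0.982, -0.002], [0.982, -0.187, -0.001], [-0.001, -0.002, -1.0]]
force: [-1.1, -0.4, -0.1]
grip_width: 0.501
gripper_force: 0.0
```

```bash
python3 - <<'E'
from h import *
s=camera("scene");t=camera("top");o=observe();print(o["tool_pos"],o["t"])
crop(s,290,170,170,130,4.6,"r3")
X=o["tool_pos"];print((proj(s,X)-[290,170])*4.6,(proj(s,X-[0,0,66])-[290,170])*4.6)
E
```

```text
[516.71565745  94.4098524  167.24576942] 9.975
[[173.49165098 299.22154752]] [[171.95568167 443.13722393]]
```

View pics/r3.png

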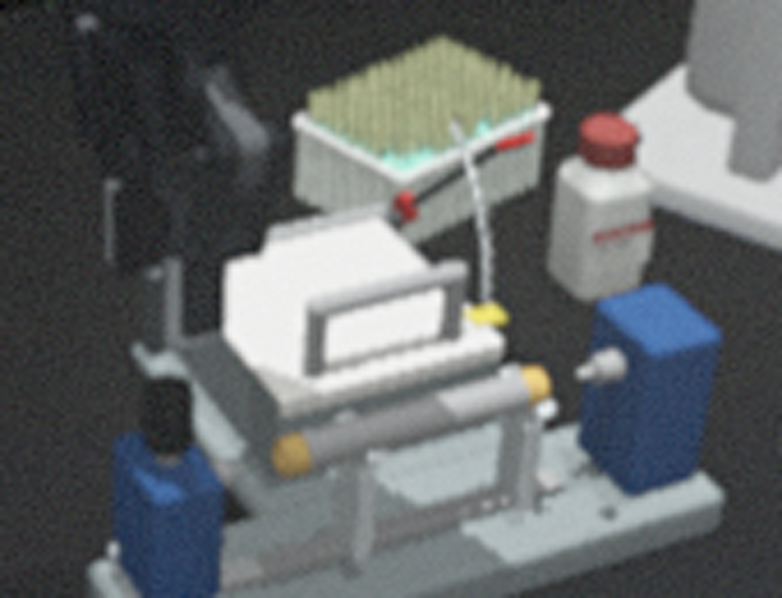

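The rod lies level in both V rests, with ends at about (292,452) and (537,384). The knob top at (167,385) is below the open fingers, so I'll descend and grip it.

Call:
drive_tool([
  {"gripper": 0.5,"x": 1,"y": 1,"z": 20,"roll": 0},
  {"gripper": 0.5,"x": 0,"y": 0,"z": 25,"roll": 0},
  {"gripper": 0.5,"x": 0,"y": 0,"z": 15,"roll": 0},
  {"gripper": 0.5,"x": 0,"y": 0,"z": 4,"roll": 0},
  {"gripper": 0.5,"x": 0,"y": 0,"z": 0,"roll": 0},
], force=30)

```text
t: 10.6
tool_pos: [518.7, 95.3, 104.8]
eef_rot: [[0.191, 0.981, 0.0], [0.981, -0.191, -0.0], [-0.0, 0.0, -1.0]]
force: [0.4, -0.6, 1.3]
grip_width: 0.502
gripper_force: 0.0
```

Call:
drive_tool([
  {"gripper": 1,"x": 0,"y": 0,"z": 0,"roll": 0},
  {"gripper": 1,"x": 0,"y": 0,"z": 0,"roll": 0},
  {"gripper": 1,"x": 0,"y": 0,"z": 0,"roll": 0},
  {"gripper": 1,"x": 0,"y": 0,"z": 0,"roll": 0},
], force=30)

```text
t: 11.1
tool_pos: [517.7, 96.1, 105.4]
eef_rot: [[0.191, 0.982, -0.002], [0.982, -0.191, 0.001], [0.001, -0.002, -1.0]]
force: [-7.4, 0.7, 8.0]
grip_width: 0.222
gripper_force: 29.5
```

Call:
drive_tool([
  {"gripper": 1,"x": -5,"y": -0.7,"z": 0,"roll": 0},
  {"gripper": 1,"x": -8,"y": 0,"z": 0,"roll": 0},
  {"gripper": 1,"x": -8,"y": 0,"z": 0,"roll": 0},
  {"gripper": 1,"x": -8,"y": 0,"z": 0,"roll": 0},
  {"gripper": 1,"x": 0,"y": 0,"z": 0,"roll": 0},
])

```text
t: 11.72
tool_pos: [512.1, 67.1, 105.4]
eef_rot: [[0.191, 0.982, -0.0], [0.982, -0.191, 0.001], [0.001, -0.0, -1.0]]
force: [-5.6, 0.1, 8.5]
grip_width: 0.219
gripper_force: 29.7
```

Call:
drive_tool([
  {"gripper": 1,"x": -6,"y": 0,"z": 0,"roll": 0},
  {"gripper": 1,"x": -6,"y": 0,"z": 0,"roll": 0},
  {"gripper": 1,"x": -4,"y": 0,"z": 0,"roll": 0},
  {"gripper": 1,"x": 0,"y": 0,"z": 0,"roll": 0},
])

```text
t: 12.22
tool_pos: [509.4, 52.2, 105.4]
eef_rot: [[0.191, 0.982, 0.0], [0.982, -0.191, 0.001], [0.002, 0.0, -1.0]]
force: [-3.2, 2.9, 7.9]
grip_width: 0.224
gripper_force: 29.5
```

Call:
drive_tool([
  {"gripper": 1,"x": -3,"y": 0,"z": 0,"roll": 0},
  {"gripper": 1,"x": -2,"y": 0,"z": 0,"roll": 0},
  {"gripper": 1,"x": 0,"y": 0,"z": 0,"roll": 0},
])

```text
t: 12.6
tool_pos: [508.4, 47.8, 105.3]
eef_rot: [[0.19, 0.982, 0.001], [0.982, -0.19, 0.002], [0.002, 0.0, -1.0]]
force: [-3.1, 4.8, 6.7]
grip_width: 0.219
gripper_force: 29.5
```

Call:
drive_tool([
  {"gripper": 1,"x": -2,"y": 0,"z": 0,"roll": 0},
  {"gripper": 1,"x": -1.5,"y": 0,"z": 0,"roll": 0},
  {"gripper": 1,"x": 0,"y": 0,"z": 0,"roll": 0},
])

```text
t: 12.98
tool_pos: [508.4, 47.3, 105.4]
eef_rot: [[0.188, 0.982, 0.002], [0.982, -0.188, 0.005], [0.005, 0.001, -1.0]]
force: [-0.3, 14.9, 3.4]
grip_width: 0.223
gripper_force: 29.3
```

Call:
drive_tool([
  {"gripper": 1,"x": -1,"y": 0,"z": 0,"roll": 0},
  {"gripper": 1,"x": 0,"y": 0,"z": 0,"roll": 0},
])

```text
t: 13.22
tool_pos: [508.3, 47.1, 105.4]
eef_rot: [[0.187, 0.982, 0.002], [0.982, -0.187, 0.006], [0.006, 0.001, -1.0]]
force: [0.6, 17.7, 1.2]
grip_width: 0.219
gripper_force: 29.3
```

```bash
python3 - <<'E'
from h import *
s=camera("scene");g=np.load("g.npy")
crop(s,300,200,150,112,5,"r4")
for y in(60,-60,52,-52):print(y,np.round((proj(s,G(g,(-70,y,80))[0])-[300,200])*5))
E
```

```text
60 [[317. 327.]]
-60 [[593. 249.]]
52 [[336. 321.]]
-52 [[575. 254.]]
```

View pics/r4.png

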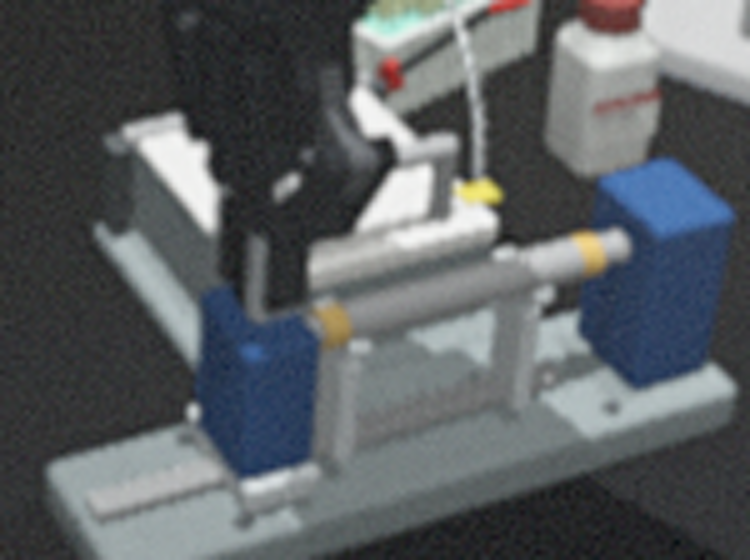

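The rod's brass ends now sit at about (320,328) and (605,250). That matches the seat prediction, with the right end against the headstock shoulder. Next I'll release the knob and go to the lid handle.

Call:
drive_tool([
  {"gripper": 1,"x": 1.5,"y": 0,"z": 0,"roll": 0},
  {"gripper": 0.7,"x": 0,"y": 0,"z": 0,"roll": 0},
  {"gripper": 0.5,"x": 0,"y": 0,"z": 0,"roll": 0},
  {"gripper": 0.5,"x": 0,"y": 0,"z": 0,"roll": 0},
  {"gripper": 0.5,"x": 0,"y": 0,"z": -10,"roll": 0},
])

```text
t: 13.9
tool_pos: [507.2, 43.3, 114.3]
eef_rot: [[0.192, 0.981, -0.001], [0.981, -0.192, -0.001], [-0.001, -0.001, -1.0]]
force: [0.7, 0.1, -0.5]
grip_width: 0.5
gripper_force: 0.0
```

Call:
drive_tool([
  {"gripper": 0.5,"x": 0,"y": 0,"z": -25,"roll": 0},
  {"gripper": 0.5,"x": 0,"y": 0,"z": -25,"roll": 0},
  {"gripper": 0.5,"x": -28,"y": 23,"z": 0,"roll": 0},
  {"gripper": 0.5,"x": -28,"y": 23,"z": 0,"roll": 0},
  {"gripper": 0.5,"x": -28,"y": 23,"z": 0,"roll": 0},
])

```text
t: 14.52
tool_pos: [560.1, -52.9, 165.4]
eef_rot: [[0.191, 0.982, 0.001], [0.982, -0.191, 0.0], [0.0, 0.001, -1.0]]
force: [0.5, -0.9, -0.4]
grip_width: 0.504
gripper_force: 0.0
```

Call:
drive_tool([
  {"gripper": 0.5,"x": 0,"y": 0,"z": 0,"roll": 0},
  {"gripper": 0.5,"x": 0,"y": 0,"z": 0,"roll": 0},
])

```text
t: 14.78
tool_pos: [559.3, -51.5, 164.7]
eef_rot: [[0.191, 0.982, -0.0], [0.982, -0.191, 0.0], [0.0, -0.0, -1.0]]
force: [-0.5, -0.4, 0.3]
grip_width: 0.501
gripper_force: 0.0
```

Call:
drive_tool([
  {"gripper": 0.5,"x": 2.5,"y": 0.7,"z": 25,"roll": 0},
  {"gripper": 0.5,"x": 0,"y": 0,"z": 25,"roll": 0},
  {"gripper": 0.5,"x": 0,"y": 0,"z": 20,"roll": 0},
  {"gripper": 0.5,"x": 0,"y": 0,"z": 10,"roll": 0},
  {"gripper": 0.5,"x": 0,"y": 0,"z": 6,"roll": 0},
])

```text
t: 15.4
tool_pos: [560.6, -48.8, 78.5]
eef_rot: [[0.19, 0.982, 0.0], [0.982, -0.19, 0.0], [0.0, -0.0, -1.0]]
force: [0.8, 0.1, -1.0]
grip_width: 0.5
gripper_force: 0.0
```

Call:
drive_tool([
  {"gripper": 0.7,"x": 0,"y": 0,"z": 0,"roll": 0},
  {"gripper": 1,"x": 0,"y": 0,"z": 0,"roll": 0},
  {"gripper": 1,"x": 0,"y": 0,"z": 0,"roll": 0},
  {"gripper": 1,"x": 0,"y": 0,"z": 0,"roll": 0},
  {"gripper": 1,"x": 0,"y": 0,"z": 0,"roll": 0},
], force=35)

```text
t: 16.02
tool_pos: [560.1, -49.3, 78.9]
eef_rot: [[0.191, 0.982, -0.001], [0.982, -0.191, 0.001], [0.0, -0.001, -1.0]]
force: [-5.3, 1.9, 6.0]
grip_width: 0.103
gripper_force: 34.3
```

Call:
drive_tool([
  {"gripper": 1,"x": 0,"y": 3.7,"z": -9.4,"roll": 0},
  {"gripper": 1,"x": 0,"y": 4.5,"z": -9.0,"roll": 0},
  {"gripper": 1,"x": 0,"y": 5.3,"z": -8.6,"roll": 0},
  {"gripper": 1,"x": 0,"y": 6.0,"z": -8.1,"roll": 0},
  {"gripper": 1,"x": 0,"y": 0,"z": 0,"roll": 0},
])

```text
t: 16.65
tool_pos: [578.2, -52.8, 114.3]
eef_rot: [[0.191, 0.982, -0.004], [0.982, -0.191, 0.001], [0.0, -0.004, -1.0]]
force: [-13.1, 3.7, 4.9]
grip_width: 0.103
gripper_force: 34.5
```

Call:
drive_tool([
  {"gripper": 1,"x": 0,"y": 6.7,"z": -7.5,"roll": 0},
  {"gripper": 1,"x": 0,"y": 7.4,"z": -6.9,"roll": 0},
  {"gripper": 1,"x": 0,"y": 8.0,"z": -6.1,"roll": 0},
  {"gripper": 1,"x": 0,"y": 8.5,"z": -5.4,"roll": 0},
  {"gripper": 1,"x": 0,"y": 0,"z": 0,"roll": 0},
])

```text
t: 17.27
tool_pos: [609.5, -58.7, 142.0]
eef_rot: [[0.191, 0.982, -0.001], [0.982, -0.191, 0.002], [0.001, -0.001, -1.0]]
force: [-15.7, 4.7, 18.1]
grip_width: 0.096
gripper_force: 35.8
```

Call:
drive_tool([
  {"gripper": 1,"x": 0,"y": -1,"z": -1.7,"roll": 0},
  {"gripper": 1,"x": 0,"y": 0,"z": 0,"roll": 0},
])

```text
t: 17.52
tool_pos: [608.5, -58.5, 141.6]
eef_rot: [[0.191, 0.982, -0.001], [0.982, -0.191, 0.001], [0.0, -0.001, -1.0]]
force: [-5.8, 2.9, 2.6]
grip_width: 0.099
gripper_force: 35.2
```

```bash
python3 - <<'E'
from h import *
s=camera("scene");t=camera("top");o=observe();print(o["tool_pos"],o["force"])
a=cv2.resize(t["color"][180:270,370:445,::-1],None,fx=5.333,fy=5.333,interpolation=cv2.INTER_CUBIC)
b=cv2.resize(s["color"][180:270,355:430,::-1],None,fx=5.333,fy=5.333,interpolation=cv2.INTER_CUBIC)
cv2.imwrite("pics/f1.png",np.hstack([a,b]))
E
```

```text
[608.473295   -58.54971968 141.5973102 ] [-6.2201088   2.87249658  2.35839001]
```

View pics/f1.png

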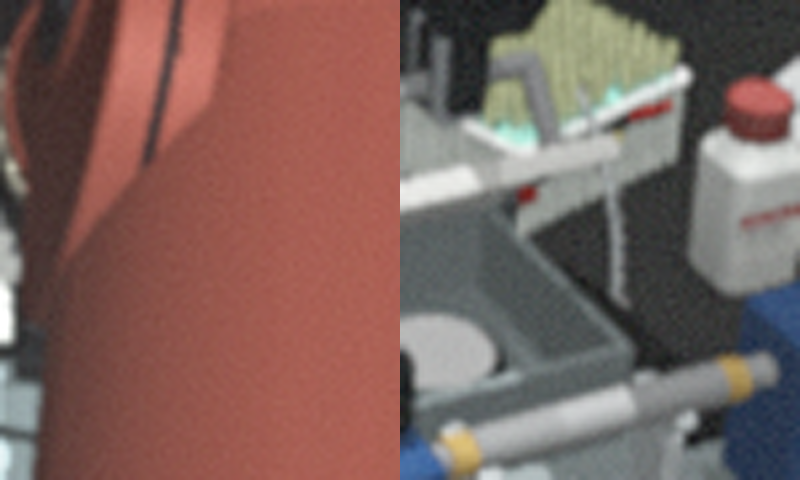

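In the right half, the lid is up with a sliver of yellow flag at about (618,136), below the red flag at (650,112). The rod is still mounted. I'll compute the angle from this.

```bash
cat > f.py <<'E'
from h import *
s=camera("scene");t=camera("top");g=np.load("g.npy")
def P(th,a,h,y): # a in front of hinge, h above
    return G(g,(105-a*np.cos(th)+h*np.sin(th),y,58+a*np.sin(th)+h*np.cos(th)))[0]
T=lambda u,v,x=275,y=185:np.array([x+(u+.5)/5-.5,y+(v+.5)/5-.5])
S=lambda u,v:T(u,v,300,190)
f=lambda p:np.r_[proj(t,P(p[0],98,p[2],p[1]))[0]-T(725,268),proj(s,P(p[0],98,p[2],p[1]))[0]-S(510,52),proj(t,P(0,98,p[2],p[3]))[0]-T(612,353),proj(s,P(0,98,p[2],p[3]))[0]-S(480,242)]
r=least_squares(f,[.7,-80,1,-58]);print(r.x,np.round(r.fun,2))
m,yr,h,yy=r.x
for th in(.68,.72,.76,.8): print(th,[np.round((proj(s,P(th,98,h,y))[0]-[355,180])*5.333+[400,0]) for y in(yy-5,yy,yr)])
im=cv2.cvtColor(s["color"][180:225,385:430],cv2.COLOR_RGB2HSV)
R,Gc,B=[s["color"][180:225,385:430,i].astype(int) for i in range(3)]
for n,mk in(("yel",(R-B>40)&(Gc-B>25)&(R>120)),("red",(R-Gc>60)&(R-B>60))):
    v,u=np.nonzero(mk);print(n,sorted(zip(u+385,v+180))[:40])
E
python3 f.py
```

```text
[  0.78790466 -82.28645561   1.41979254 -58.15345273] [ 0.27  0.12 -0.36  0.1  -0.04 -0.12  0.08  0.01]
0.68 [array([612., 143.]), array([601., 146.]), array([655., 133.])]
0.72 [array([609., 134.]), array([598., 136.]), array([652., 123.])]
0.76 [array([606., 124.]), array([595., 126.]), array([649., 114.])]
0.8 [array([603., 114.]), array([592., 117.]), array([646., 104.])]
yel []
red [(np.int64(398), np.int64(201)), (np.int64(399), np.int64(201)), (np.int64(400), np.int64(200)), (np.int64(400), np.int64(201)), (np.int64(401), np.int64(200)), (np.int64(401), np.int64(201)), (np.int64(402), np.int64(200)), (np.int64(403), np.int64(200)), (np.int64(404), np.int64(199)), (np.int64(404), np.int64(200)), (np.int64(405), np.int64(199)), (np.int64(417), np.int64(196)), (np.int64(417), np.int64(197)), (np.int64(417), np.int64(198)), (np.int64(417), np.int64(199)), (np.int64(418), np.int64(196)), (np.int64(418), np.int64(197)), (np.int64(418), np.int64(198)), (np.int64(418), np.int64(199)), (np.int64(418), np.int64(200)), (np.int64(419), np.int64(195)), (np.int64(419), np.int64(196)), (np.int64(419), np.int64(197)), (np.int64(419), np.int64(198)), (np.int64(419), np.int64(199)), (np.int64(419), np.int64(200)), (np.int64(420), np.int64(195)), (np.int64(420), np.int64(196)), (np.int64(420), np.int64(197)), (np.int64(420), np.int64(198)), (np.int64(420), np.int64(199)), (np.int64(420), np.int64(200)), (np.int64(421), np.int64(195)), (np.int64(421), np.int64(196)), (np.int64(421), np.int64(197)), (np.int64(421), np.int64(198)), (np.int64(421), np.int64(199)), (np.int64(421), np.int64(200)), (np.int64(421), np.int64(201)), (np.int64(422), np.int64(195))]
```

Call:
drive_tool([
  {"gripper": 1,"x": 0,"y": 3,"z": -1.9,"roll": 0},
  {"gripper": 1,"x": 0,"y": 3.2,"z": -1.6,"roll": 0},
  {"gripper": 1,"x": 0,"y": 0,"z": 0,"roll": 0},
  {"gripper": 1,"x": 0,"y": 0,"z": 0,"roll": 0},
])

```text
t: 18.23
tool_pos: [614.4, -59.7, 145.1]
eef_rot: [[0.191, 0.982, -0.001], [0.982, -0.191, 0.001], [0.0, -0.002, -1.0]]
force: [-6.6, 2.4, 3.6]
grip_width: 0.097
gripper_force: 35.1
```

```bash
python3 - <<'E'
from h import *
s=camera("scene");o=observe();g=np.load("g.npy");print(o["tool_pos"],o["force"])
d=o["tool_pos"]-np.array([560.1,-49.3,78.9]);dx=d[0]*np.cos(g[2])+d[1]*np.sin(g[2]);print("theta",np.arctan2(36+d[2],106-dx)-np.arctan2(36,106),np.hypot(36+d[2],106-dx))
crop(s,375,180,60,45,13,"f2")
E
```

```text
[614.40278367 -59.71647585 145.11821448] [-7.24045516  3.70631883  3.33988752]
theta 0.7828990391874306 114.10426001794968
```

View pics/f2.png

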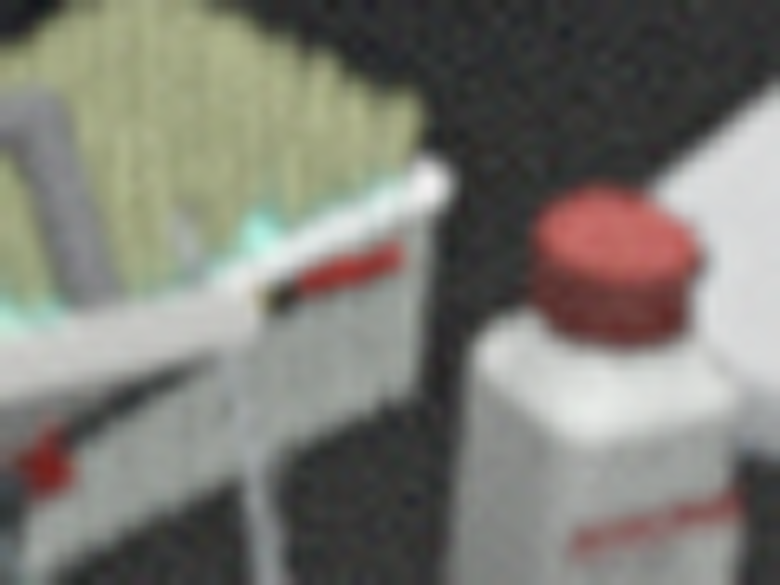

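The yellow flag at (265,300) is almost in line with the red flag, which runs from (300,283) to (400,258). It is about 0.6 px low, so I'll nudge it up and hand in.

Call:
drive_tool([
  {"gripper": 1,"x": 0,"y": 0.7,"z": -0.4,"roll": 0},
  {"gripper": 1,"x": 0,"y": 0,"z": 0,"roll": 0},
  {"gripper": 1,"x": 0,"y": 0,"z": 0,"roll": 0},
])

```text
t: 18.65
tool_pos: [614.9, -59.8, 145.4]
eef_rot: [[0.191, 0.982, -0.002], [0.982, -0.191, 0.001], [0.0, -0.002, -1.0]]
force: [-8.0, 2.9, 3.0]
grip_width: 0.096
gripper_force: 35.0
```

```bash
python3 -c "
from workcell import *
o=observe();print(o['tool_pos'],o['force'],o['grip_width']);print(finish_job())"
```

```text
[614.94742336 -59.75391493 145.41549092] [-8.02391236  2.91319215  2.98475856] 0.09603743196860338
the job is handed in; nothing more can be done
None
```

The job is handed in: the rod is mounted between both centre points, and the gripper holds the lid at about 0.79 rad, level with the red flag to within about 0.01 rad by my estimate.

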